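# Park the pusher of a spring-fed medicine tray on its stop for refilling

### The arm

A 6-joint arm with a two-finger parallel gripper is mounted at the origin on the work surface. World frame = base frame: x ahead of the robot, y to its left, z up, the work surface at z = 0. Lengths are in mm, angles in degrees, forces in N, time in s.
With the tool pointing down it reaches from about 300 to 850 mm from the base axis. Payload 4.2 kg.
Tool frame: the origin (TCP) lies on the centre line of the jaws, within the pads' length; the fingertips stand 11 mm ahead of it and the grasp point (between the pads) lies 8 mm behind it; z points along the fingers, y is the line along which they close (so a half turn about z gives the same grasp; the last joint's range is limited). The gripper opens to 91 mm and grips with 3 to 60 N. Pads are 32 mm wide; open, the fingers measure 118 mm over their backs; the gripper's body (76 mm by 178 mm) begins 60 mm behind the grasp point.
Start: joints at [-68.354, 18.312, 89.639, -0, 72.044, -1.146], TCP at [222.755, -530.119, 191.876] pointing down, gripper open.
Joint ranges: [-177.97, 177.97], [-48.28, 115.42], [12.27, 149.76], [-77.06, 257.06], [2.81, 150.46], [-146.56, 146.56]. Speed limits (degrees/s): [147.25, 147.25, 180, 180, 180, 180].

### API

Orientations are given as [roll, pitch, yaw] about the fixed x, y, z axes, in that order (R = Rz(yaw) Ry(pitch) Rx(roll)).
In Python, from workcell import env, grab_frame, camera_model, models gives the robot as it stands.
- The arm moves only by the shell command python3 -m crank 'ROWS' [FORCE]. ROWS is text: rows parted by semicolons, each of 7 numbers parted by spaces: the closure, from -1 (fully open) to 1 (shut), so that 0 is half open, then the shift along the tool's x, y, z in mm, then the turn, a rotation vector about the tool's x, y, z in degrees. A call has 1 to 10 rows; each row shifts and turns the commanded pose from where the row before left it, along the tool's axes as they then stand; what a row does not reach is not made up. A row lasts 1/8 s, in which the tool goes at most 62.5 mm and 10.7 degrees, less where a joint would pass 70% of its speed; a pose out of reach is approached as far as the arm can. A call is refused whole if a number of a shift passes 62.5 or a number of a turn 10.7, either way. A call with a gripper value outside its range is refused whole. The fingers move at their own pace and stop on an object; FORCE is the grip in N (left out, the last holds). Time passes only in rows, so rows that do not move let the fingers close. It gives the time, the measured TCP pose, the force, the opening and the grip force at its end, in the units of the state.
- env.state(): the state, without advancing time (a new reading comes with each control period).
- grab_frame(name): name is "scene" or "top" or "wrist"; returns the picture (420x560x3 uint8, blue, green, red); there is no depth.
- camera_model(name): a dict with "K" (3x3 intrinsics, pixels), "R" (3x3) and "t" (3): a world point X has camera coordinates R X + t; the wrist camera has in their place "mount" (4x4, takes a point from camera to tool coordinates, whose origin is the TCP and whose axes are the flange's). Camera axes: x right, y down, z forward; pixel columns grow to the right and rows downward; lengths in mm; the calibration is good to about 2 mm. A picture is of the moment at which its call begins: read the wrist's pose just before it. camera_model takes no time and is no camera call.
- env.job_done(): hands the job in; it is judged then, once.
Trained networks look in the newest picture that a camera, given by its name, has taken for a name from the list of things; names that differ only in an ending like _2 or _b are one class to them, and where a whole thing is asked for, a point or a joint stands for the part that bears it (a point fixed in the world has none). Each returns a list of dicts, best first, with "p" (0 to 1); they miss things now and then, are a little off and sometimes report something else, mostly with a low value. They report only what shows in the picture. A call takes as long as a camera call.
- models.search_frame(name, camera): "point" ([x, y, z] in mm, in world coordinates, good to about 4 mm: the middle of the surface that is visible of it).
The state is a dict: "time_s": time; "qpos": joint angles; "qvel": joint speeds; "effort": joint torques, N m; "ee_pos": TCP position; "ee_rot": TCP orientation; "force": force on the tool from outside, world axes, zero at the start; "torque": the same for the moment, N m; "gripper_width": finger opening in mm; "gripper_force": force on a finger pad.
Only numpy, scipy, OpenCV 4.12 (cv2) and the standard library are available. Lean on these libraries where they do the work, as an engineer would, in place of code of your own. Each camera call takes 0.05 s, during which the arm holds its last target. There are 200 camera calls.

### The job

Make the nearly empty medicine tray ready for refilling: with the fingertips on the front of its pusher paddle, above the two cartons left in it, push the pusher right to the back of the tray against its spring, then let go so that it runs forward and catches on its stop pin half-way along. Only push: grip and lift nothing, and leave the cartons, the two full trays and everything else on the bench where they stand.

Things in the scene. Friction and masses are not known exactly. Their poses are not given: they have to be found in the camera images.
- tray_a: the nearly empty tray, the one to work on: clear plastic, 300 mm long, in any of three places beside two full ones. Its pusher stands far forward (robot end) behind only two cartons. Origin: middle of the channel, on its underside, 25 mm above the bench. x: along the tray to the back, y left, z up. Channel 70 mm wide, floor top z 3 mm, side and rear wall tops z 45 mm, front lip z 28 mm.
- pusher_a (a joint): travel of that tray's pusher along tray x, m: 0 fully forward (start), 0.160 fully back, 0.080 resting on its stop. A spring drives it forward with 3.6 N at 0 to 5.5 N at 0.160; let go, it runs at about 0.3 m/s (damping 14 N s/m). From 0.055 to 0.080 it rides over the stop's bevel and needs some 5 N more. Let go before 0.090, it may run back to 0.
- paddle_a: upright paddle of that pusher, white plastic plate 62 mm wide, 4 thick. Origin: foot of its front face, mid-width, at tray z 3 mm. The face is its plane x = 0, looks to -x (the front) and reaches up to z 94 mm, well above the cartons (46 mm) and walls, so that it can be pushed there. Axes as the tray's. An ear at z 47 mm carries a steel follower over the left wall to the stop.
- push_point (a point): point on the paddle's front face, mid-width, 75 mm above the tray floor (103 mm above the bench): a good place to push. It moves with the pusher; axes as the tray's.
- case_a: spring case, rib and side flanges behind that paddle; origin and axes as the paddle's. The case reaches 52 mm back from the face up to z 47 mm, the rib 10 mm back up to z 88 mm; the flanges edge the paddle at y 31 to 34 mm either side, 1 to 13 mm back, z 52 to 92 mm. Not to be touched: the pusher is pushed from the front, not gripped.
- stop_a (a joint): the spring stop pin of that tray: a small steel bolt with a bevelled nose, in a housing outside the left wall half-way along, top 48 mm above the tray's underside. m: 0 sprung out across the follower's way, up to 0.012 pressed in by the passing follower. It works by itself and is not handled.
- pusher_b (a joint): pusher of one full tray, m: 0 as it stands behind its three 50 mm cartons. Leave alone.
- pusher_c (a joint): pusher of the other full tray, m: 0 as it stands behind its three 60 mm cartons. Leave alone.
- carton_a1_mid (a point): centre of the front of the two loose white cartons left in the near-empty tray, 30 mm along the tray, 64 wide, 46 high, 54 g, standing on the tray floor. Leave alone.
- carton_a2_mid (a point): centre of the second of the two loose white cartons left in the near-empty tray, 30 mm along the tray, 64 wide, 46 high, 54 g, standing on the tray floor; its back is 3 to 4 mm in front of the paddle's face at the start. Leave alone.
- carton_b1_mid (a point): centre of a white carton 50 x 64 x 46 mm in one full tray. Leave alone.
- carton_b2_mid (a point): centre of a white carton 50 x 64 x 46 mm in one full tray. Leave alone.
- carton_b3_mid (a point): centre of a white carton 50 x 64 x 46 mm in one full tray. Leave alone.
- carton_c1_mid (a point): centre of a white carton 60 x 64 x 46 mm in the other full tray. Leave alone.
- carton_c2_mid (a point): centre of a white carton 60 x 64 x 46 mm in the other full tray. Leave alone.
- carton_c3_mid (a point): centre of a white carton 60 x 64 x 46 mm in the other full tray. Leave alone.
- bottle_mid (a point): centre of white plastic bottle 36 mm in diameter, 85 high, standing on the shelf panel left of the trays. Leave alone.
- jar_mid (a point): centre of white jar with black lid, 40 mm in diameter, 45 high, on the shelf panel right of the trays. Leave alone.
- syrup_mid (a point): centre of amber bottle 56 mm in diameter, 130 high, on the bench to the left. Leave alone.
- beaker_mid (a point): centre of clear measuring beaker 64 mm in diameter, 80 high, on the bench to the right. Leave alone.
- spatula_mid (a point): centre of spatula 200 mm long lying on the bench, right. Leave alone.

How it is judged:
By the outcome, as a careful person would: the job done as asked, in the order asked, and still so for the second after the job is handed in, with the robot touching nothing.
It also fails if it takes over 32 s, if anything falls off the work surface, if the arm or the gripper's body presses on something with over 40 N, if the wrist force passes 120 N, or if a joint passes its speed limit or range.

## Working session

There is one attempt and no reset: what is moved stays moved. The work goes in short steps, Python scripts to look and compute and a shell command to move; the robot and the scene stay as the last step left them, time stands still between calls to the robot, and variables do not carry over. Pictures are saved under pics/ and viewed, at most 10 in all, crops included, and the job is handed in when it is done.

```bash
mkdir -p pics
python3 - <<'E'
from workcell import env, grab_frame, camera_model, models
import cv2,numpy as np
s=env.state();print(s['time_s'],s['ee_pos'],s['ee_rot'],s['gripper_width'])
a=grab_frame("scene");b=grab_frame("top")
cv2.imwrite("pics/s.png",a);cv2.imwrite("pics/t.png",b)
for n in ["paddle_a","push_point","stop_a","tray_a","carton_a2_mid"]:
  for c in ["top","scene"]:
    print(n,c,[(np.round(d["point"]).tolist(),round(d["p"],2)) for d in models.search_frame(n,c)][:5])
for c in ["top","scene"]:
  m=camera_model(c);print(c,np.round(-np.array(m["R"]).T@np.array(m["t"])))
E
```

```text
0.0 [ 222.57012361 -529.59283997  191.03885098] [-1.79900749e+02 -1.48868048e-03  2.27953197e+01] 91.48500699635242
paddle_a top []
paddle_a scene []
push_point top [([437.0, -76.0, 86.0], 0.63)]
push_point scene [([439.0, -83.0, 115.0], 0.52)]
stop_a top [([500.0, -31.0, 56.0], 0.55), ([438.0, -75.0, 83.0], 0.25)]
stop_a scene [([499.0, -24.0, 64.0], 0.57)]
tray_a top [([532.0, -52.0, 31.0], 0.69), ([462.0, -84.0, 70.0], 0.17)]
tray_a scene [([536.0, -66.0, 39.0], 0.65)]
carton_a2_mid top [([414.0, -90.0, 75.0], 0.65)]
carton_a2_mid scene []
top [ 378.  -15. 1389.]
scene [ 949. -429.  968.]
```

View pics/s.png

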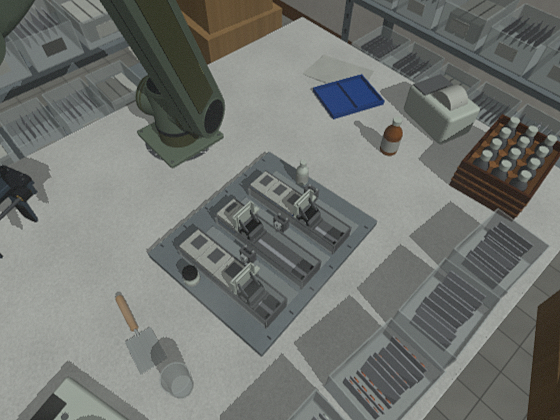

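View pics/t.png

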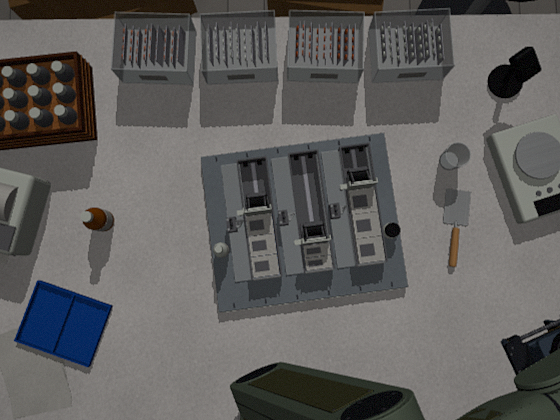

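The near-empty tray is the middle one: in the top view its paddle is at about (316,227), and in the scene view at about (248,218). I'll zoom in on the top view for an accurate pose.

Run:
```python
import cv2
a=cv2.imread("pics/t.png")[140:290,220:390]
cv2.imwrite("pics/tc.png",cv2.resize(a,None,fx=4,fy=4,interpolation=cv2.INTER_CUBIC))
a=cv2.imread("pics/s.png")[170:290,200:340]
cv2.imwrite("pics/sc.png",cv2.resize(a,None,fx=5,fy=5,interpolation=cv2.INTER_CUBIC))
```

```text
(no output)
```

View pics/tc.png

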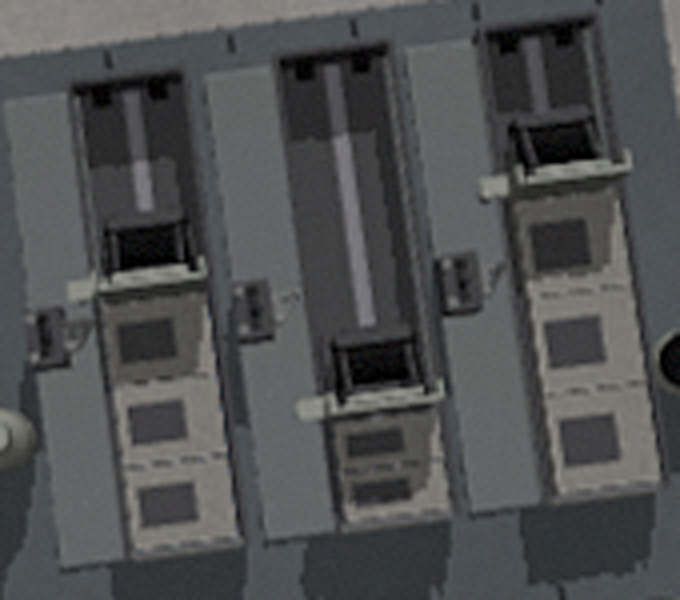

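View pics/sc.png

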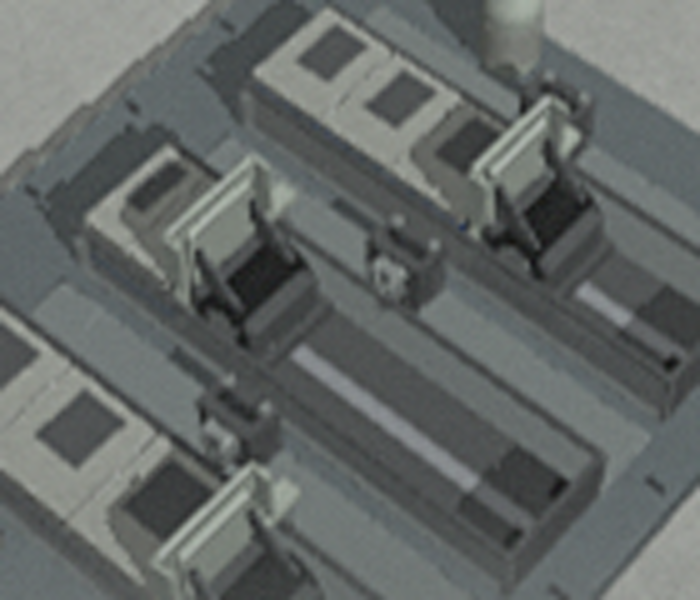

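```bash
cat > h.py <<'E'
import numpy as np
from workcell import camera_model
def ray(c,u,v,z):
    m=camera_model(c);R=np.array(m["R"]);o=-R.T@np.array(m["t"]);d=R.T@np.linalg.inv(m["K"])@[u,v,1]
    return o+d*(z-o[2])/d[2]
E
python3 - <<'E'
from h import *
T=lambda u,v,z:np.round(ray("top",220+u/4-.4,140+v/4-.4,z),1)
S=lambda u,v,z:np.round(ray("scene",200+u/5-.4,170+v/5-.4,z),1)
print("rear",T(278,54,70),T(388,43,70),"front",T(340,538,53),T(450,520,53))
print("paddle T",T(330,412,120),T(442,397,120))
print("paddle S",S(170,235,120),S(250,158,120))
print("stop T",T(256,310,73),"panel top",T(0,62,20),T(480,10,20))
r=(T(278,54,70)+T(388,43,70))/2;f=(T(340,538,53)+T(450,520,53))/2
d=r-f;print(r,f,np.hypot(*d[:2]),np.degrees(np.arctan2(d[1],d[0])))
E
```

```text
rear [655.1 -26.5  70. ] [661.5 -95.3  70. ] front [354.4 -62.1  53. ] [ 364.9 -130.2   53. ]
paddle T [429.5 -54.7 120. ] [ 437.7 -121.   120. ]
paddle S [ 445.  -119.2  120. ] [435.1 -59.1 120. ]
stop T [494.5 -11.4  73. ] panel top [662.1 153.4  20. ] [ 693.5 -158.4   20. ]
[658.3 -60.9  70. ] [359.65 -96.15  53.  ] 300.72310353546163 6.731541650780516
```

The close-ups show the middle paddle's top edge at crop (330,412)–(442,397) from above. That puts the face at about (436,-88) with tray yaw around 7°. I'll turn, close the fingers and move in front of the paddle at height.

```bash
python3 -m crank '1 0 0 0 0 0 8; 1 0 0 0 0 0 8; 1 26 -50 0 0 0 0; 1 26 -50 0 0 0 0; 1 26 -50 0 0 0 0; 1 26 -50 0 0 0 0; 1 26 -50 0 0 0 0; 1 26 -50 0 0 0 0; 1 26 -50 0 0 0 0; 1 26 -50 0 0 0 0' 20
python3 - <<'E'
from h import *
from workcell import env,grab_frame,models
import cv2
s=env.state();print(s['time_s'],s['ee_pos'],s['ee_rot'],s['gripper_width'],s['force'])
cv2.imwrite("pics/w1.png",grab_frame("wrist"))
for n in ["push_point","stop_a"]: print(n,[(np.round(d["point"],1).tolist(),round(d["p"],2)) for d in models.search_frame(n,"wrist")][:3])
E
```

```text
time_s: 1.85
ee_pos: [382.5, -106.7, 192.2]
ee_rot: [180.0, -0.1, 6.8]
force: [1.0, -0.4, -0.0]
gripper_width: 0.4
gripper_force: 0.0
1.85 [ 382.50506698 -106.66804938  192.20734686] [ 1.79962267e+02 -7.02244345e-02  6.77807453e+00] 0.439887609473945 [ 1.03713501 -0.41281609 -0.02814496]
push_point [([433.3, -73.6, 120.7], 0.89), ([511.0, 49.8, 102.0], 0.39)]
stop_a [([501.4, -21.5, 56.4], 0.74), ([477.8, -211.7, 72.7], 0.26)]
```

View pics/w1.png

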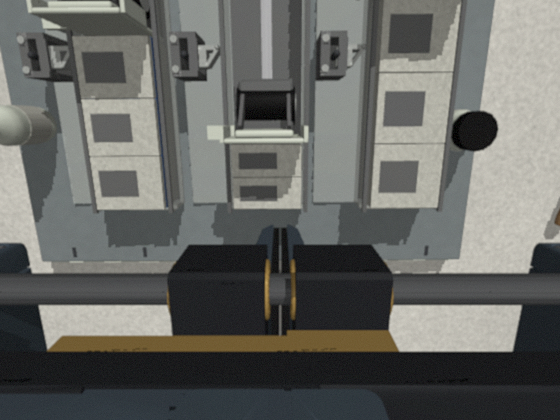

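The wrist view shows the middle tray almost parallel to the tool. The paddle's top front edge runs from about (222,140) to (307,139). Next I'll convert that to world coordinates.

Run:
```python
from h import *
from scipy.spatial.transform import Rotation as Ro
m=camera_model("wrist");K=np.array(m["K"]);M=np.array(m["mount"])
R=Ro.from_euler("xyz",[179.96,-.07,6.78],degrees=True).as_matrix();t=np.array([382.5,-106.7,192.2])
def W(u,v,z):
    d=R@M[:3,:3]@np.linalg.inv(K)@[u,v,1];o=R@M[:3,3]+t
    return np.round(o+d*(z-o[2])/d[2],1)
a,b=W(222,141,120),W(307,139.5,120);print(a,b,np.degrees(np.arctan2(b[0]-a[0],a[1]-b[1])))
c,d=W(230,208,53),W(302,208,53);print(c,d)
f=(a+b)/2-t;print("tool",R.T@f)
e=W(245,170,73);print("carton a2 back top",W(265,143,73))
```

```text
[432.4 -56.  120. ] [ 441.3 -120.8  120. ] 7.8203984541971705
[361.5 -58.4  53. ] [ 370.1 -130.9   53. ]
tool [ 56.04211712 -11.80605711  72.26029771]
carton a2 back top [431.6 -87.4  73. ]
```

```bash
python3 -m crank '1 0 -12 20 0 0 0; 1 0 0 40 0 0 0; 1 0 0 29 0 0 0; 1 10 0 0 0 0 0; 1 10 0 0 0 0 0; 1 10 0 0 0 0 0; 1 0 0 0 0 0 0'
python3 - <<'E'
from workcell import grab_frame
import cv2
a=grab_frame("wrist");b=grab_frame("scene")[170:290,180:340]
cv2.imwrite("pics/w2.png",cv2.hconcat([a[::1,:][:420,140:420],cv2.resize(b,(520,420))]))
E
```

```text
time_s: 2.88
ee_pos: [412.0, -93.1, 103.7]
ee_rot: [179.9, -0.1, 6.8]
force: [-0.3, 0.9, -0.8]
gripper_width: 0.4
gripper_force: 0.0
```

View pics/w2.png

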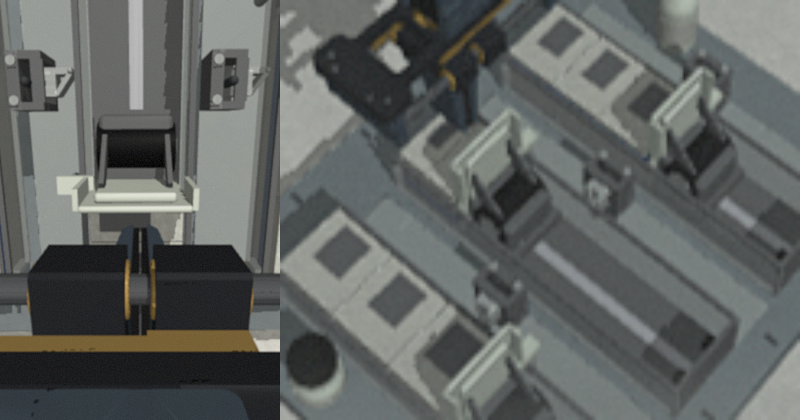

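The closed fingers are centred just in front of the paddle and above the cartons. Now I'll make contact and start pushing.

```bash
python3 -m crank '1 5 0 0 0 0 0; 1 5 0 0 0 0 0; 1 5 0 0 0 0 0; 1 5 0 0 0 0 0; 1 0 0 0 0 0 0'; python3 -m crank '1 15 0 0 0 0 0; 1 15 0 0 0 0 0; 1 15 0 0 0 0 0; 1 15 0 0 0 0 0; 1 15 0 0 0 0 0; 1 15 0 0 0 0 0; 1 0 0 0 0 0 0'
python3 - <<'E'
from workcell import grab_frame
import cv2
a=grab_frame("wrist");b=grab_frame("scene")[170:290,180:340]
cv2.imwrite("pics/w3.png",cv2.hconcat([a[:,140:420],cv2.resize(b,(520,420))]))
E
```

```text
time_s: 3.6
ee_pos: [430.6, -90.5, 102.8]
ee_rot: [180.0, -0.0, 6.8]
force: [0.8, -0.4, -0.2]
gripper_width: 0.2
gripper_force: 0.0
time_s: 4.47
ee_pos: [520.7, -79.8, 102.7]
ee_rot: [180.0, -0.0, 6.8]
force: [-0.8, 0.6, -0.0]
gripper_width: 0.4
gripper_force: 0.0
```

View pics/w3.png

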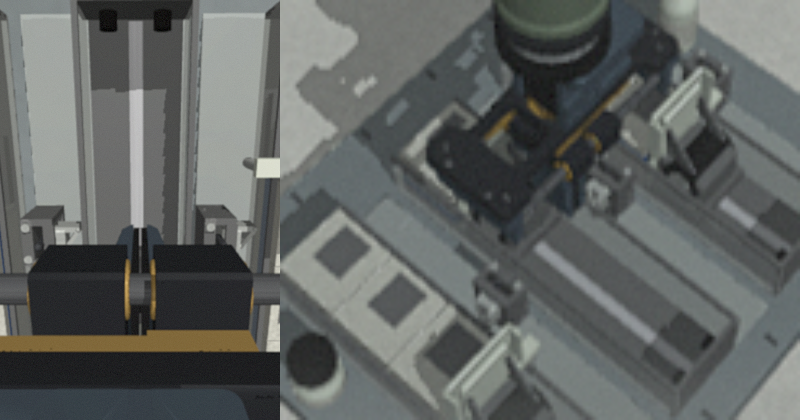

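There's no contact force, and the paddle isn't visible ahead of the fingers. I need to check where the pusher is before moving again.

Run:
```python
from workcell import env,grab_frame,models
import cv2,numpy as np
s=env.state();print(s['force'],s['torque'],s['effort'])
b=grab_frame("scene");a=grab_frame("top")
for n in ["push_point","case_a","stop_a"]:
  for c in ["scene","top"]: print(n,c,[(np.round(d["point"]).tolist(),round(d["p"],2)) for d in models.search_frame(n,c)][:3])
b=b[170:270,210:310];a=a[150:270,250:370]
cv2.imwrite("pics/x4.png",cv2.hconcat([cv2.resize(b,(400,400),interpolation=2),cv2.resize(a,(400,400),interpolation=2)]))
```

```text
[ 0.07729642  0.19184253 -0.35835212] [ 0.02967457  0.05620361 -0.0079213 ] [ 1.07525932e-01 -3.80468345e+01 -2.07804108e+01  5.55716967e-02
 -1.09894224e-01  1.83372817e-03]
push_point scene []
push_point top []
case_a scene [([464.0, -77.0, 63.0], 0.42)]
case_a top [([465.0, -86.0, 73.0], 0.87), ([466.0, -274.0, 72.0], 0.72)]
stop_a scene [([500.0, -22.0, 60.0], 0.41)]
stop_a top []
```

View pics/x4.png

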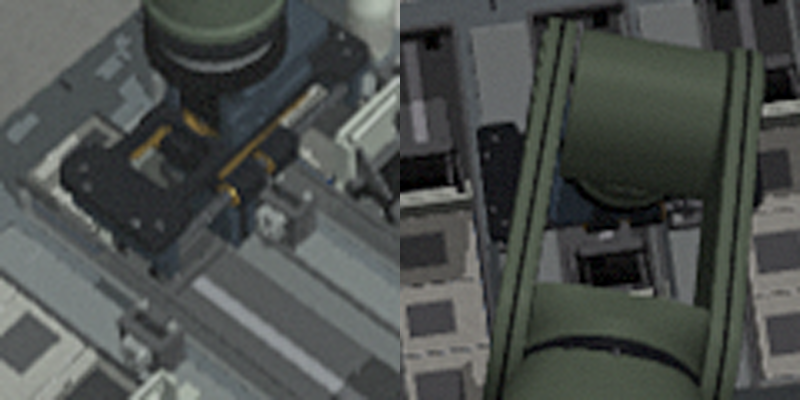

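Run:
```python
from h import *
m=camera_model("wrist");K=np.array(m["K"]);M=np.array(m["mount"]);Mi=np.linalg.inv(M)
print(np.round(M,3))
for p in [(16,0,11),(-16,0,11),(0,0,11),(16,0,-16),(16,13,11),(16,0,-60),(10,0,11)]:
    q=K@(Mi@[*p,1])[:3];print("w",p,np.round(q[:2]/q[2]))
def P(c,X):
    m=camera_model(c);q=np.array(m["K"])@(np.array(m["R"])@X+m["t"]);return q[:2]/q[2]
# w2: tool at 412,-93.1,103.7
for z in (92.7,103.7,120):
    u=P("scene",np.array([412,-93.1,z]));print("w2 crop",z,280+(u[0]-180)*3.25,(u[1]-170)*3.5)
for z in (92.7,120):
    u=P("scene",np.array([520.7,-79.8,z]));print("x4 crop",z,(u-[210,170])*4)
# paddle top triangulate
from scipy.optimize import least_squares
for T,S in (((330,412),(170,235)),((442,397),(250,158))):pass
pts={"L":((330,412),(250,158)),"R":((442,397),(170,235))}
for k,(T,S) in pts.items():
    f=lambda X:np.r_[P("top",X)-[220+T[0]/4-.4,140+T[1]/4-.4],P("scene",X)-[200+S[0]/5-.4,170+S[1]/5-.4]]
    print(k,np.round(least_squares(f,[436,-88,100.]).x,1))
```

```text
[[ 0.00000e+00 -9.67000e-01 -2.53000e-01  7.16150e+01]
 [ 1.00000e+00  0.00000e+00 -0.00000e+00  5.30000e-02]
 [ 0.00000e+00 -2.53000e-01  9.67000e-01 -1.92909e+02]
 [ 0.00000e+00  0.00000e+00  0.00000e+00  1.00000e+00]]
w (16, 0, 11) [280. 211.]
w (-16, 0, 11) [280. 259.]
w (0, 0, 11) [280. 236.]
w (16, 0, -16) [280. 224.]
w (16, 13, 11) [301. 211.]
w (16, 0, -60) [280. 256.]
w (10, 0, 11) [280. 221.]
w2 crop 92.7 456.8219785997618 137.21567078443408
w2 crop 103.7 455.6398443678504 128.54398101191612
w2 crop 120 453.8507818082428 115.42009450077163
x4 crop 92.7 [223.40470251 250.16380524]
x4 crop 120 [222.39155827 226.34101405]
L [429.8 -55.1 111. ]
R [ 439.6 -119.3  113.7]
```

Run:
```python
from h import *
import cv2
w=cv2.imread("pics/w2.png")
def P(X):
    m=camera_model("scene");q=np.array(m["K"])@(np.array(m["R"])@X+m["t"]);return q[:2]/q[2]
c,s=np.cos(np.radians(6.8)),np.sin(np.radians(6.8))
A=w[60:230,400:570].copy();A=cv2.resize(A,(400,400),interpolation=2)
def mark(p,col): cv2.circle(A,tuple(int(round(x)) for x in p),3,col,-1)
for dx in(-16,16):
  for dy in(-13,13):
    for z,col in((92.7,(0,0,255)),(122,(0,255,0))):
      u=P(np.array([412+c*dx-s*dy,-93.1+s*dx+c*dy,z]));q=np.array([280+(u[0]-180)*3.25,(u[1]-170)*3.5])
      mark((q-[400,60])*400/170,col)
for dy in(-31,31):
  for z,col in((92,(255,0,255)),(119,(255,0,0))):
      u=P(np.array([436.8-s*dy,-88.3+c*dy,z]));q=np.array([280+(u[0]-180)*3.25,(u[1]-170)*3.5]);mark((q-[400,60])*400/170,col)
B=cv2.resize(cv2.imread("pics/w2.png")[150:290,70:210],(400,400),interpolation=2)
cv2.imwrite("pics/z5.png",cv2.hconcat([A,B]))
```

```text
(no output)
```

View pics/z5.png

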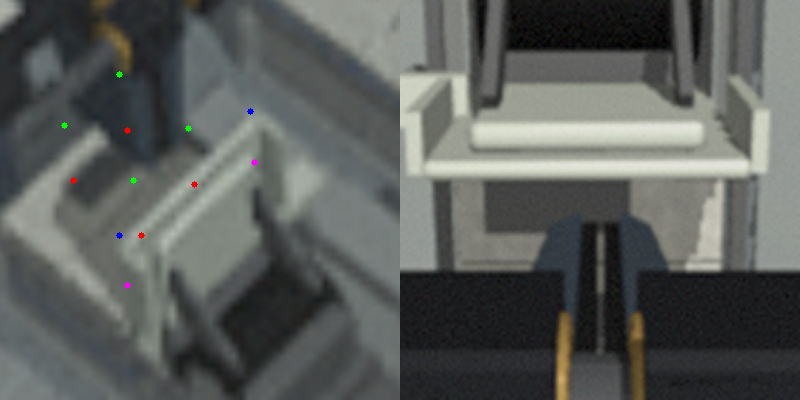

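The pusher is still at 0: in the side view the fingertip shows higher than planned, so the fingers may have passed over the paddle. I'll lift clear, go back, come down lower but still above the cartons, and approach in small steps while reading the force.

```bash
python3 -m crank '1 0 0 30 0 0 0' >/dev/null --help 2>&1 | head -1; python3 -c "
from workcell import env
s=env.state();print(s['time_s'],s['ee_pos'],s['force'])"
```

```text
4.975 [519.40064702 -79.91350308 102.96735701] [ 0.10164232 -0.20108033  0.77109087]
```

That probe call was a slip and was refused, so nothing moved. Now the real retreat, with up being negative tool z.

```bash
python3 -m crank '1 0 0 -30 0 0 0; 1 0 0 -30 0 0 0; 1 -39 0 0 0 0 0; 1 -39 0 0 0 0 0; 1 -39 0 0 0 0 0; 1 0 0 30 0 0 0; 1 0 0 30 0 0 0; 1 0 0 4 0 0 0; 1 0 0 0 0 0 0'
python3 - <<'E'
from workcell import env,grab_frame,models
import cv2,numpy as np
for c in ("wrist","scene","top"):
  cv2.imwrite(f"pics/r_{c}.png",grab_frame(c))
  for n in ["push_point","case_a"]: print(n,c,[(np.round(d["point"]).tolist(),round(d["p"],2)) for d in models.search_frame(n,c)][:2])
E
```

```text
time_s: 6.1
ee_pos: [403.9, -93.8, 99.4]
ee_rot: [180.0, -0.0, 6.8]
force: [0.2, -0.4, 0.3]
gripper_width: 0.3
gripper_force: 0.0
push_point wrist [([433.0, -78.0, 115.0], 0.78), ([479.0, -212.0, 73.0], 0.63)]
case_a wrist [([462.0, -86.0, 70.0], 0.65), ([480.0, -210.0, 73.0], 0.64)]
push_point scene [([438.0, -83.0, 117.0], 0.42)]
case_a scene [([461.0, -87.0, 70.0], 0.59)]
push_point top []
case_a top []
```

```bash
python3 -m crank '1 8 0 0 0 0 0; 1 8 0 0 0 0 0'|grep -E 'pos|force:'; python3 -m crank '1 5 0 0 0 0 0'|grep -E 'pos|force:'; python3 -m crank '1 5 0 0 0 0 0'|grep -E 'pos|force:'; python3 -m crank '1 5 0 0 0 0 0'|grep -E 'pos|force:'; python3 -m crank '1 5 0 0 0 0 0'|grep -E 'pos|force:'
python3 - <<'E'
from workcell import env,grab_frame,models
import cv2,numpy as np
for c in ("wrist","scene"):
  cv2.imwrite(f"pics/q_{c}.png",grab_frame(c))
  for n in ["push_point","case_a"]: print(n,c,[(np.round(d["point"]).tolist(),round(d["p"],2)) for d in models.search_frame(n,c)][:2])
E
```

```text
ee_pos: [419.2, -91.8, 98.8]
force: [-4.9, -0.7, 2.1]
gripper_force: 2.3
ee_pos: [423.5, -91.2, 98.6]
force: [-5.0, -0.5, 2.7]
gripper_force: 2.3
ee_pos: [428.6, -90.6, 98.6]
force: [-4.6, -1.0, 2.2]
gripper_force: 2.3
ee_pos: [433.8, -90.0, 98.7]
force: [-4.3, -1.2, 2.2]
gripper_force: 2.3
ee_pos: [439.0, -89.3, 98.7]
force: [-4.3, -1.3, 2.2]
gripper_force: 2.4
push_point wrist [([456.0, -76.0, 116.0], 0.93)]
case_a wrist [([480.0, -83.0, 73.0], 0.95), ([429.0, -215.0, 77.0], 0.23)]
push_point scene []
case_a scene [([479.0, -86.0, 74.0], 0.62)]
```

Contact now: about 4.6 N, and the pusher has moved roughly 20 mm. The upward force suggests the tips are near the paddle's top edge, so I'll look once before choosing the final height.

Run:
```python
import cv2
r=cv2.imread("pics/r_scene.png")[185:255,215:285];q=cv2.imread("pics/q_scene.png")[185:255,215:285]
cv2.imwrite("pics/v10.png",cv2.hconcat([cv2.resize(x,(400,400),interpolation=2) for x in(r,q)]))
```

```text
(no output)
```

View pics/v10.png

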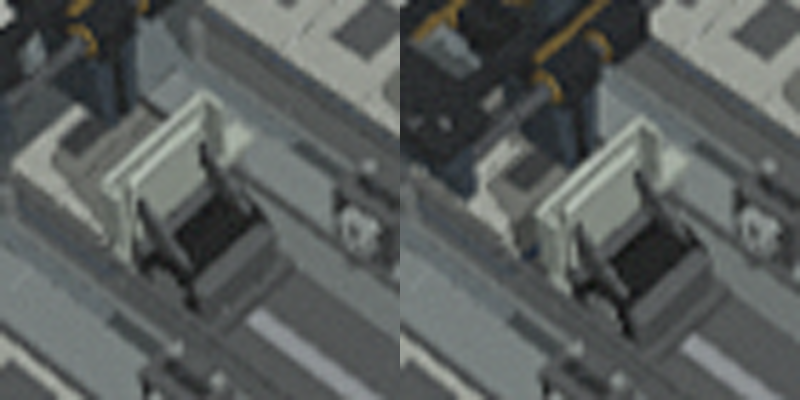

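In the left image the fingertip bottom is only just below the paddle's top edge, so the grip on it is shallow. I'll push on to about 45 mm, which is short of the bevel and past the cartons, then slide the tips down about 12 mm.

```bash
python3 -m crank '1 6 0 0 0 0 0; 1 6 0 0 0 0 0; 1 6 0 0 0 0 0; 1 6 0 0 0 0 0'|grep -E 'pos|force:'; python3 -m crank '1 0 0 4 0 0 0; 1 0 0 4 0 0 0; 1 0 0 4 0 0 0; 1 0 0 0 0 0 0'|grep -E 'pos|force:'
python3 - <<'E'
from workcell import env,grab_frame,models
import numpy as np
for c in ("wrist","scene"):
  grab_frame(c)
  for n in ["push_point","case_a"]: print(n,c,[(np.round(d["point"]).tolist(),round(d["p"],2)) for d in models.search_frame(n,c)][:2])
E
```

```text
ee_pos: [462.9, -86.5, 98.7]
force: [-4.3, -0.2, 2.0]
gripper_force: 2.6
ee_pos: [462.3, -86.6, 86.2]
force: [-4.1, -1.6, -0.8]
gripper_force: 1.9
push_point wrist [([482.0, -69.0, 114.0], 0.76), ([479.0, -272.0, 58.0], 0.43)]
case_a wrist [([504.0, -79.0, 73.0], 0.64), ([485.0, -71.0, 118.0], 0.56)]
push_point scene []
case_a scene [([503.0, -80.0, 75.0], 0.95)]
```

The contact is solid and lower on the face now. Pushing on over the bevel.

```bash
python3 -m crank '1 8 0 0 0 0 0; 1 8 0 0 0 0 0; 1 8 0 0 0 0 0'|grep -E 'pos|force:'; python3 -m crank '1 8 0 0 0 0 0; 1 8 0 0 0 0 0; 1 8 0 0 0 0 0'|grep -E 'pos|force:';  python3 -m crank '1 10 0 0 0 0 0; 1 10 0 0 0 0 0; 1 10 0 0 0 0 0; 1 10 0 0 0 0 0; 1 10 0 0 0 0 0'|grep -E 'pos|force:'
python3 - <<'E'
from workcell import env,grab_frame,models
import numpy as np
for c in ("wrist","scene"):
  grab_frame(c)
  for n in ["push_point","case_a"]: print(n,c,[(np.round(d["point"]).tolist(),round(d["p"],2)) for d in models.search_frame(n,c)][:2])
E
```

```text
ee_pos: [484.0, -83.8, 86.4]
force: [-11.0, -2.8, 1.8]
gripper_force: 5.5
ee_pos: [509.5, -80.7, 86.4]
force: [-6.2, -1.5, -0.8]
gripper_force: 3.0
ee_pos: [558.9, -74.6, 86.4]
force: [-7.1, 0.2, -0.4]
gripper_force: 3.4
push_point wrist [([579.0, -57.0, 118.0], 0.74)]
case_a wrist [([599.0, -71.0, 68.0], 0.66)]
push_point scene [([579.0, -66.0, 115.0], 0.56)]
case_a scene [([387.0, -99.0, 71.0], 0.66), ([600.0, -71.0, 73.0], 0.62)]
```

```bash
python3 -m crank '1 6 0 0 0 0 0; 1 6 0 0 0 0 0'|grep -E 'pos|force:'; python3 -m crank '1 3 0 0 0 0 0'|grep -E 'pos|force:';  python3 -m crank '1 2 0 0 0 0 0; 1 0 0 0 0 0 0'|grep -E 'pos|force:'; python3 -m crank '1 2 0 0 0 0 0; 1 0 0 0 0 0 0'|grep -E 'pos|force:'
```

```text
ee_pos: [570.5, -73.1, 86.4]
force: [-6.5, 1.2, -1.3]
gripper_force: 3.2
ee_pos: [573.8, -72.7, 86.4]
force: [-6.2, -0.5, -2.3]
gripper_force: 3.0
ee_pos: [575.9, -72.5, 86.4]
force: [-6.2, 1.0, -2.2]
gripper_force: 2.6
ee_pos: [576.0, -72.5, 86.4]
force: [-9.5, -1.1, 0.6]
gripper_force: 4.8
```

```bash
python3 -m crank '1 2 0 0 0 0 0; 1 0 0 0 0 0 0'|grep -E 'pos|force:'; python3 -m crank '1 2 0 0 0 0 0; 1 0 0 0 0 0 0'|grep -E 'pos|force:'
```

```text
ee_pos: [576.0, -72.4, 86.4]
force: [-13.7, -0.5, 4.1]
gripper_force: 7.0
ee_pos: [576.0, -72.4, 86.5]
force: [-18.3, -1.1, 8.0]
gripper_force: 9.1
```

The tool has stopped advancing and the force is climbing to 18 N, so the pusher is fully back. Now I'll let go by backing off faster than it runs, then lift.

```bash
python3 -m crank '1 -55 0 0 0 0 0; 1 -60 0 0 0 0 0; 1 0 0 -40 0 0 0; 1 0 0 -40 0 0 0; 1 -40 0 -40 0 0 0; 1 -50 0 0 0 0 0; 1 -50 0 0 0 0 0; 1 0 0 0 0 0 0'
python3 - <<'E'
from workcell import env,grab_frame,models
import numpy as np,cv2
for c in ("wrist","scene","top"):
  cv2.imwrite(f"pics/e_{c}.png",grab_frame(c))
  for n in ["push_point","case_a","carton_a2_mid"]: print(n,c,[(np.round(d["point"]).tolist(),round(d["p"],2)) for d in models.search_frame(n,c)][:2])
a=cv2.imread("pics/s.png").astype(int);b=cv2.imread("pics/e_scene.png").astype(int)
m=(abs(a-b).max(2)>45).astype('uint8');n,l,st,ce=cv2.connectedComponentsWithStats(m)
print([s.tolist() for s in st[1:] if s[4]>8])
E
```

```text
time_s: 12.95
ee_pos: [329.4, -102.7, 208.2]
ee_rot: [179.9, -0.3, 6.7]
force: [1.4, -0.3, -0.2]
gripper_width: 0.6
gripper_force: 0.0
push_point wrist []
case_a wrist []
carton_a2_mid wrist [([417.0, -90.0, 72.0], 0.93)]
push_point scene [([518.0, -73.0, 111.0], 0.54)]
case_a scene [([535.0, -79.0, 71.0], 0.73)]
carton_a2_mid scene [([425.0, -92.0, 75.0], 0.66)]
push_point top [([518.0, -69.0, 73.0], 0.69), ([415.0, -221.0, 76.0], 0.57)]
case_a top [([518.0, -68.0, 77.0], 0.5)]
carton_a2_mid top [([416.0, -91.0, 76.0], 0.9)]
[[0, 0, 35, 36, 400], [100, 0, 34, 36, 480], [136, 0, 13, 25, 72], [142, 0, 16, 37, 123], [160, 0, 9, 4, 22], [179, 0, 25, 27, 335], [199, 0, 18, 47, 223], [95, 3, 10, 9, 25], [87, 5, 13, 11, 37], [152, 5, 31, 30, 499], [76, 9, 13, 11, 34], [138, 16, 4, 10, 10], [96, 21, 19, 16, 195], [42, 38, 25, 18, 252], [0, 45, 5, 20, 66], [130, 44, 32, 37, 304], [173, 55, 22, 5, 41], [207, 60, 17, 38, 235], [109, 81, 10, 11, 37], [101, 84, 14, 11, 72], [190, 88, 12, 5, 17], [170, 94, 4, 4, 9], [193, 97, 14, 8, 27], [206, 98, 5, 9, 16], [206, 99, 34, 42, 408], [136, 101, 8, 11, 29], [185, 105, 10, 13, 31], [132, 114, 23, 14, 119], [181, 128, 4, 6, 10], [129, 135, 22, 22, 107], [156, 134, 32, 27, 177], [194, 138, 18, 14, 103], [198, 146, 16, 18, 162], [0, 158, 51, 71, 2363], [224, 202, 22, 23, 146], [244, 205, 6, 5, 10], [249, 211, 13, 14, 51], [273, 218, 5, 4, 13], [239, 220, 3, 5, 9], [256, 221, 18, 18, 117], [277, 225, 5, 6, 12], [242, 228, 9, 6, 23], [263, 229, 22, 29, 198], [0, 253, 3, 6, 13]]
```

The push point moved from about 438 to 518 mm, so the pusher has caught on its stop at 80 mm. Within detector noise the nearest carton hasn't moved, and the arm is clear.

```bash
python3 -c "
from workcell import env
print(env.job_done())"
```

```text
the job is handed in; nothing more can be done
None
```

I pushed the pusher right to the back and let it go, and it is now caught on its stop about 80 mm along, with the job handed in at about 13 s. A first pass too high went over the paddle without touching it. The carton nearest the paddle reads within about 2 mm of its start in the top view; I didn't re-measure the other objects.

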